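# Call the waiter and point out what to take away

## Task

Call the waiter by pressing the table's call button fully in and letting it come back up. Then show what is to be taken away: hold the fingertips still a few centimetres above the middle of the bowl that stands on the square saucer for at least two seconds, and after that likewise above the middle of the upside-down stem glass, finishing while still pointing down at that glass. Touch nothing but the button, move nothing, and do not bring the fingertips down over any other bowl or glass (cross them well above).

Things in the scene. Friction and masses are not known exactly. Their poses are not given: they have to be found in the camera images.
- call (a joint): how far the call button is pressed: 0 m up, 0.006 m fully in; a spring takes about 5 N to push it fully in and brings it back up when released
- call_top (a point): centre of the top face of the round white call button (a cap 40 mm across in a low grey housing fixed to the table); pressed straight down. It stands alone at one side of the placemat, left or right; a bottle stands about 170 mm beyond it and a phone lies about 140 mm nearer the robot
- bowl_saucer_rim (a point): white ceramic tasting bowl, 86 mm across the rim and 52 mm high, open at the top; this point is the centre of its mouth, level with the rim; z is up. This one stands on the square saucer: it is the bowl to point at
- bowl_2_rim (a point): white ceramic tasting bowl, 86 mm across the rim and 52 mm high, open at the top; this point is the centre of its mouth, level with the rim; z is up. Stands directly on the placemat: not to be pointed at
- bowl_3_rim (a point): white ceramic tasting bowl, 86 mm across the rim and 52 mm high, open at the top; this point is the centre of its mouth, level with the rim; z is up. Stands directly on the placemat: not to be pointed at
- saucer: square black saucer, 100 x 100 x 8 mm, on the round 360 mm woven placemat (4 mm thick) in front of the robot; origin at the centre of its underside, x and y along its sides
- glass_inverted_top (a point): clear stem glass, 155 mm high, about 64 mm across bowl and foot; this point is on its axis at its very top, z up. This one stands upside down on its mouth, so the top is the flat round foot: it is the glass to point at. The three glasses stand in a row on a black runner, at the other side of the placemat from the button
- glass_2_top (a point): clear stem glass, 155 mm high, about 64 mm across bowl and foot; this point is on its axis at its very top, z up. Stands upright, its open mouth on top: not to be pointed at
- glass_3_top (a point): clear stem glass, 155 mm high, about 64 mm across bowl and foot; this point is on its axis at its very top, z up. Stands upright, its open mouth on top: not to be pointed at
- spoon: steel spoon, 130 mm long, lying on the placemat between the bowls; leave alone
- water: blue water bottle, 66 mm across, 190 mm high, upright, the tallest loose thing on the table; origin at the centre of its underside; leave alone
- phone: grey mobile telephone lying flat, 72 x 148 x 9 mm; origin at the centre of its underside; leave alone
- mill: dark wooden pepper mill, 50 mm across, 122 mm high, beyond the placemat; origin at the centre of its underside; leave alone

How it is judged:
On the way, in this order (a step that is already met when the one before it is completed fails the run):
1. the call button is pressed in (4.5 mm or more of its 6 mm) (value of joint call above 0.0045 m), for 0.05 s.
2. the button is back up, and the gripper points for 1.8 s at the bowl on the saucer: grasp point within 28 mm of its axis and 22 to 105 mm above its rim (value of joint call below 0.002 m and horizontal distance between the grasp point and bowl_saucer_rim below 0.028 m and z of the grasp point in the frame of bowl_saucer_rim between 0.022 and 0.105 m), for 1.8 s.
3. the gripper points for 1.8 s at the upside-down glass: grasp point within 28 mm of its axis and 22 to 105 mm above its foot (horizontal distance between the grasp point and glass_inverted_top below 0.028 m and z of the grasp point in the frame of glass_inverted_top between 0.022 and 0.105 m), for 1.8 s.
At the end, for the whole second after the job is handed in: the button is up again (under 2 mm), the grasp point between the fingers is within 28 mm of the upside-down glass's axis and 22 to 105 mm above its foot, not touching it, and every loose thing is within 10 mm of where it started, glass and bowl upright as placed (within 0.1 rad) (all of step 3 and value of joint call below 0.002 m and angle between each of glass_inverted_top, bowl_saucer_rim's own z axis and vertical below 0.1 rad and horizontal distance between bowl_saucer_rim and saucer below 0.03 m and distance of each of bowl_saucer_rim, bowl_2_rim, bowl_3_rim, saucer, spoon, glass_inverted_top, glass_2_top, glass_3_top, water, phone, mill from where it was at the start of the episode below 0.01 m).
It fails at once if the robot touches anything loose (more than 0.5 N) (contact force between any of the fingers, the arm and bowl_saucer above 0.5 N or contact force between any of the fingers, the arm and bowl_2 above 0.5 N or contact force between any of the fingers, the arm and bowl_3 above 0.5 N or contact force between any of the fingers, the arm and saucer above 0.5 N or contact force between any of the fingers, the arm and spoon above 0.5 N or contact force between any of the fingers, the arm and glass_inverted above 0.5 N or contact force between any of the fingers, the arm and glass_2 above 0.5 N or contact force between any of the fingers, the arm and glass_3 above 0.5 N or contact force between any of the fingers, the arm and water above 0.5 N or contact force between any of the fingers, the arm and phone above 0.5 N or contact force between any of the fingers, the arm and mill above 0.5 N).
It fails at once if anything loose is lifted, carried or shoved (more than 15 mm) (distance of any of bowl_saucer_rim, bowl_2_rim, bowl_3_rim, saucer, spoon, glass_inverted_top, glass_2_top, glass_3_top, water, phone, mill from where it was at the start of the episode above 0.015 m).
It fails at once if the fingertips are brought down over another bowl or glass (grasp point within 28 mm of its axis and less than 105 mm above it) ((horizontal distance between the grasp point and bowl_2_rim below 0.028 m and z of the grasp point in the frame of bowl_2_rim between -0.05 and 0.105 m) or (horizontal distance between the grasp point and bowl_3_rim below 0.028 m and z of the grasp point in the frame of bowl_3_rim between -0.05 and 0.105 m) or (horizontal distance between the grasp point and glass_2_top below 0.028 m and z of the grasp point in the frame of glass_2_top between -0.05 and 0.105 m) or (horizontal distance between the grasp point and glass_3_top below 0.028 m and z of the grasp point in the frame of glass_3_top between -0.05 and 0.105 m)).
It also fails if it takes over 59 s, if anything falls off the work surface, if the arm or the gripper's body presses on something with over 40 N, if the wrist force passes 120 N, or if a joint passes its speed limit or range.

## Robot

A 6-joint arm with a two-finger parallel gripper is mounted at the origin on the work surface. World frame = base frame: x ahead of the robot, y to its left, z up, the work surface at z = 0. Lengths are in m, angles in rad, forces in N, time in s.
With the tool pointing down it reaches from about 0.25 to 0.725 m from the base axis. Payload 4 kg.
Tool frame: the origin (TCP) lies midway between the tips of the shut fingers; the grasp point (between the pads) lies bot.tcp_to_grasp behind it (bot.tcp_to_grasp is the distance from the TCP to the grasp point, in m); z points along the fingers, y is the line along which they close (so a half turn about z gives the same grasp; the last joint's range is limited). The gripper opens to 85 mm and grips with 20 to 120 N. Pads are 22 mm wide; open, the fingers measure 114 mm over their backs; the gripper's body (76 mm by 85 mm) begins 54 mm behind the grasp point. The pads swing forward as they close: fully open they stand 13 mm farther back than shut.
Start: joints at [-1.309, 0.241, 0.005, 1.335, 0, 1.571], TCP at [0.129, -0.483, 0.231] pointing down, gripper open.
Joint ranges: [-2.72, 2.72], [-1.05, 1.87], [-1.09, 1.28], [-1.99, 2.15], [-1.42, 1.44], [-3.14, 3.14]. Speed limits (rad/s): [2.79, 2.79, 3.14, 3.14, 3.14, 3.14].

## Interface

Orientations are given as a unit quaternion [x, y, z, w].
In Python, from workcell import readout, camera, bot gives the robot as it stands. The module is installed in compiled form; this text tells all that it offers.
- The arm moves only by the tool jog_arm, never from a script. Its argument "motion" is a list of rows, each an object of numbers: "x", "y", "z": the shift along the tool's x, y, z in mm; "spin": the turn about the tool's z in degrees; "fingers": the closure, from -1 (fully open) to 1 (shut). A call has 1 to 8 rows; each row is the pose to reach, as a shift and turn from the pose commanded when the call began, along the tool's axes at that moment; what a row does not reach only later rows make up. A row lasts 1/8 s, in which the tool goes at most 62.5 mm and 10.7 degrees, less where a joint would pass 70% of its speed; a pose out of reach is approached as far as the arm can. A call with a gripper value outside its range is refused whole. The fingers move at their own pace and stop on an object; the grip force is fixed at half the most. Time passes only in rows, so rows that repeat a pose let the fingers close. It gives the time, the measured TCP pose, the force, the opening and the grip force at its end, in the units of the state.
- readout.get_obs(): the state, without advancing time (a new reading comes with each control period).
- camera(name): name is "scene" or "side" or "wrist"; returns a dict with "pixels" (400x640x3 uint8, red, green, blue), "K" (3x3 intrinsics, pixels), "rvec" (rotation vector, rad) and "tvec" (3), from world to camera coordinates, as OpenCV has them. Camera axes: x right, y down, z forward; pixel columns grow to the right and rows downward; lengths in m; the calibration is good to about 2 mm. A picture is of the moment at which its call begins. There is no depth.
- bot.job_done(): hands the job in; it is judged then, once.
The state is a dict: "clock": time; "joint_pos": joint angles; "joint_vel": joint speeds; "tau": joint torques, N m; "eef_pos": TCP position; "tool_rot": TCP orientation; "ft_force": force on the tool from outside, world axes, zero at the start; "ft_torque": the same for the moment, N m; "grip_width": finger opening in m; "grasp_force": force on a finger pad.
Only numpy, scipy, OpenCV 4.12 (cv2) and the standard library are available. Lean on these libraries where they do the work, as an engineer would, in place of code of your own. Each camera call takes 0.05 s, during which the arm holds its last target. There are 200 camera calls.

## Working session

There is one attempt and no reset: what is moved stays moved. The work goes in short steps, Python scripts to look and compute and a tool call to move; the robot and the scene stay as the last step left them, time stands still between calls to the robot, and variables do not carry over. Pictures are saved under pics/ and viewed, at most 10 in all, crops included, and the job is handed in when it is done.

Besides the shell and the picture viewer there is one more tool, called after "Call:" in YAML: its name, and indented under it one key for each argument. jog_arm: Moves the arm, as the interface text tells. Its arguments: {"type":"object","properties":{"motion":{"type":"array"}},"required":["motion"]}

```bash
mkdir -p pics; cat > h.py <<'E'
import numpy as np, cv2
from workcell import readout, camera, bot
def shot(n,f):
    c=camera(n); cv2.imwrite('pics/'+f,cv2.cvtColor(c['pixels'],cv2.COLOR_RGB2BGR)); np.savez('pics/'+f[:-4]+'.npz',**c); return c
def ray(c,u,v):
    R=cv2.Rodrigues(np.array(c['rvec'],float))[0]; t=np.array(c['tvec'],float).ravel()
    p=cv2.undistortPoints(np.array([[[u,v]]],float),np.array(c['K']),None).ravel()
    return -R.T@t, R.T@np.array([p[0],p[1],1])
def plane(c,u,v,z):
    o,d=ray(c,u,v); return o+d*(z-o[2])/d[2]
def tri(c1,a,c2,b):
    o1,d1=ray(c1,*a);o2,d2=ray(c2,*b)
    s=np.linalg.lstsq(np.c_[d1,-d2],o2-o1,rcond=None)[0]
    p,q=o1+s[0]*d1,o2+s[1]*d2; return (p+q)/2,np.linalg.norm(p-q)
def proj(c,P):
    return cv2.projectPoints(np.array(P,float).reshape(-1,3),np.array(c['rvec'],float),np.array(c['tvec'],float),np.array(c['K']),None)[0].reshape(-1,2)
E
python3 - <<'E'
from h import *
for n in('scene','side','wrist'):
    c=shot(n,n+'0.png'); print(n,ray(c,320,200))
o=readout.get_obs();print(o['clock'],o['eef_pos'],o['tool_rot'],bot.tcp_to_grasp,o['grip_width'])
E
```

```text
scene (array([ 1.15924576, -0.33971573,  0.85984807]), array([-0.57745   ,  0.33844366, -0.74309556]))
side (array([0.00213759, 0.66206414, 0.95384138]), array([ 0.45487219, -0.56085018, -0.69178025]))
wrist (array([ 0.21015506, -0.46133314,  0.37234325]), array([-0.31092671, -0.09346381, -0.94589414]))
0.15 [ 0.12927997 -0.48250199  0.23059986] [ 9.91445416e-01  1.30519426e-01 -9.47533622e-05 -8.11196612e-04] 0.0187 0.08519356943663309
```

View pics/scene0.png

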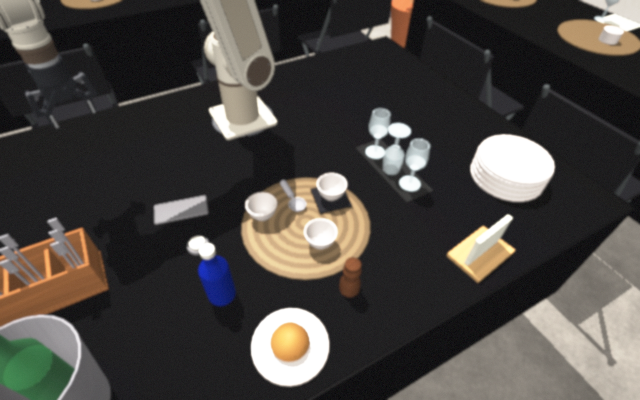

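View pics/side0.png

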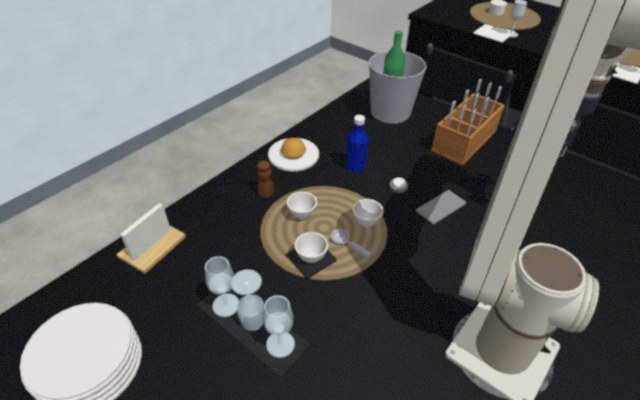

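The button is at scene (198,245) and side (399,185). The bowl on the saucer is at scene (332,186) and side (311,246). The middle glass is the inverted one, with its foot at scene (399,131) and side (246,282). I'll enlarge these for closer measurement.

```bash
python3 - <<'E'
from h import *
S=cv2.imread('pics/scene0.png');D=cv2.imread('pics/side0.png')
def crop(I,u,v,w=32,h=24):
    a=cv2.resize(I[v-h:v+h,u-w:u+w],None,fx=6,fy=6,interpolation=cv2.INTER_CUBIC)[:288,:384]
    for k in range(0,64,8):
        cv2.line(a,(k*6,0),(k*6,5),(0,255,255),1); cv2.putText(a,str(u-w+k),(k*6,14),0,.33,(0,255,255),1)
    for k in range(0,48,8):
        cv2.line(a,(0,k*6),(5,k*6),(0,255,255),1); cv2.putText(a,str(v-h+k),(6,k*6+4),0,.33,(0,255,255),1)
    return a
cv2.imwrite('pics/m1.png',np.vstack([np.hstack([crop(S,332,190),crop(D,311,246)]),np.hstack([crop(S,399,138),crop(D,246,288)])]))
cv2.imwrite('pics/m2.png',np.hstack([crop(S,198,245),crop(D,399,187)]))
E
```

```text
(no output)
```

View pics/m1.png

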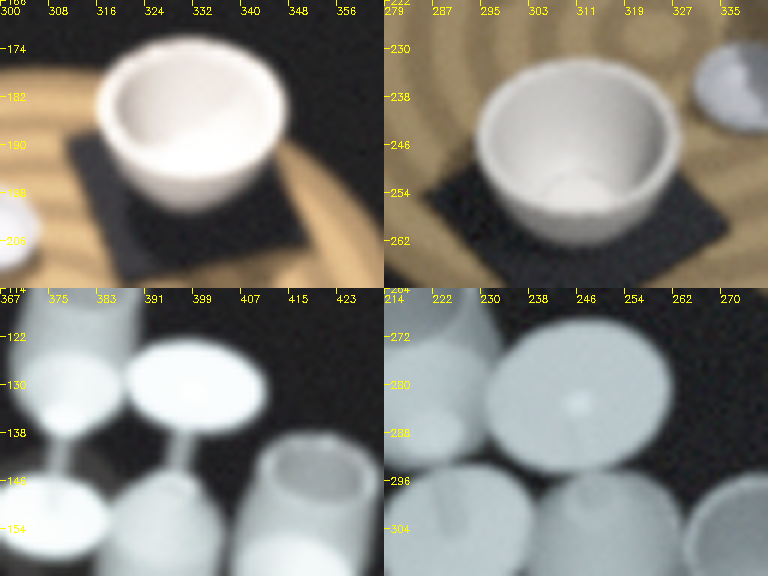

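View pics/m2.png

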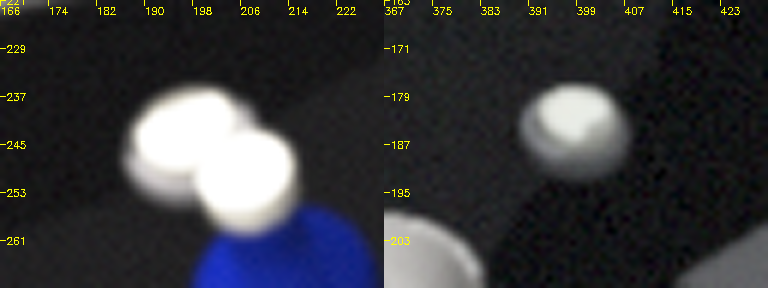

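The crops confirm the bowl standing on the black saucer, and the flat foot on top of the middle glass. Rim centre is scene (332.1,184) and side (311.7,245). Foot centre is scene (399.6,130.3) and side (246.6,281.8). Cap is scene (197,242.7) and side (399,181.8), though the bottle cap partly hides it in the scene view.

```bash
python3 - <<'E'
from h import *
S=np.load('pics/scene0.npz');D=np.load('pics/side0.npz')
for n,a,b,z in [('bowl',(332.1,184),(311.7,245),.064),('glass',(399.6,130.3),(246.6,281.8),.157),('button',(197,242.7),(399,181.8),.025),
 ('b2',(262,205),(367,211),.056),('b3',(320.5,232),(302,205),.056),('bottletop',(207,250),(359,119),.19),('g2',(380,117),(278,306),.157),('g3',(418,146),(219,267),.157),('mill',(352,263),(264,166),.122)]:
    p,e=tri(S,a,D,b); print(n,p.round(4),round(e,4),plane(S,*a,z)[:2].round(4),plane(D,*b,z)[:2].round(4))
for (u,v) in [(181,210)]: print('phone',plane(S,u,v,.009))
E
```

```text
bowl [0.4993 0.0831 0.0611] 0.0049 [0.5035 0.0833] [0.4963 0.0829]
glass [0.4844 0.3142 0.158 ] 0.0051 [0.4849 0.3172] [0.4832 0.3119]
button [ 0.483  -0.3176  0.0192] 0.0032 [ 0.489  -0.3167] [ 0.4795 -0.3134]
b2 [ 0.4684 -0.1218  0.0494] 0.0027 [ 0.4752 -0.1228] [ 0.4644 -0.1175]
b3 [ 0.6253 -0.0237  0.0461] 0.0018 [ 0.6325 -0.0269] [ 0.618 -0.017]
bottletop [ 0.645  -0.3088  0.1848] 0.0009 [ 0.6493 -0.3087] [ 0.6405 -0.3028]
g2 [0.3956 0.3099 0.1493] 0.0034 [0.405  0.3041] [0.3908 0.312 ]
g3 [0.5617 0.3227 0.1528] 0.0022 [0.5659 0.3197] [0.558  0.3238]
mill [ 0.776  -0.0275  0.1066] 0.0021 [ 0.7846 -0.0331] [ 0.7612 -0.0158]
phone [ 0.34282615 -0.32172563  0.009     ]
```

Call:
jog_arm:
  motion:
    - {"x":48,"y":-9,"spin":-8,"fingers":1}
    - {"x":96,"y":-17,"spin":-16,"fingers":1}
    - {"x":144,"y":-26,"spin":-24,"fingers":1}
    - {"x":192,"y":-34,"spin":-32,"fingers":1}
    - {"x":240,"y":-43,"spin":-40,"fingers":1}
    - {"x":290,"y":-52,"spin":-48,"fingers":1}
    - {"x":340,"y":-60,"spin":-54,"fingers":1}
    - {"x":385,"y":-69,"z":30,"spin":-60,"fingers":1}

```text
validation failed for argument at $.mo...
```

```bash
python3 - <<'E'
from h import *
c=shot('wrist','w1.png')
o=readout.get_obs();print(o['clock'],o['eef_pos'],o['tool_rot'],o['grip_width'],o['ft_force'],o['joint_pos'])
print(proj(c,[.483,-.317,.02]),ray(c,320,200))
E
```

```text
0.2 [ 0.1292776  -0.48256904  0.23071253] [ 9.91447665e-01  1.30502955e-01 -1.04922595e-04 -7.03682071e-04] 0.08541019523890776 [ 0.18618266 -0.58353901 -0.02973595] [-1.30903315e+00  2.41176341e-01  4.19944574e-03  1.33524215e+00
 -2.43702618e-05  1.57080695e+00]
[[ 227.25378336 -323.4618086 ]] (array([ 0.21016751, -0.46137996,  0.37245679]), array([-0.31086043, -0.09371034, -0.94589153]))
```

View pics/w1.png

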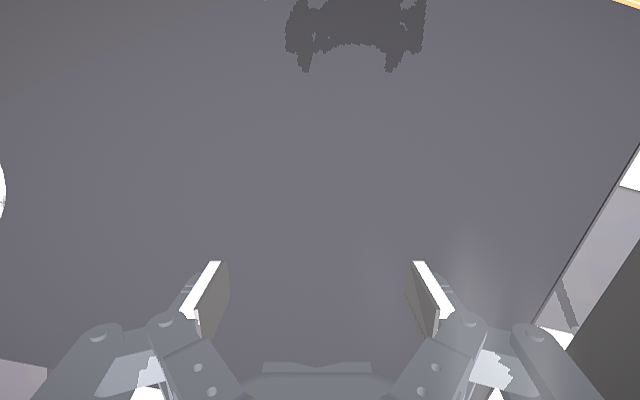

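The move was refused, so this wrist view is still from the start pose: open fingers over bare table. Every row probably needs all its keys, so I'll retry with them filled in.

Call:
jog_arm:
  motion:
    - {"x":48,"y":-9,"z":0,"spin":-8,"fingers":1}
    - {"x":96,"y":-17,"z":0,"spin":-16,"fingers":1}
    - {"x":144,"y":-26,"z":0,"spin":-24,"fingers":1}
    - {"x":192,"y":-34,"z":0,"spin":-32,"fingers":1}
    - {"x":240,"y":-43,"z":0,"spin":-40,"fingers":1}
    - {"x":290,"y":-52,"z":0,"spin":-48,"fingers":1}
    - {"x":340,"y":-60,"z":0,"spin":-54,"fingers":1}
    - {"x":385,"y":-69,"z":30,"spin":-60,"fingers":1}

```text
clock: 1.2
eef_pos: [0.4866, -0.3168, 0.2033]
tool_rot: [0.792, 0.61, 0.001, 0.003]
ft_force: [-0.2, -0.9, -0.5]
grip_width: 0.0002
grasp_force: 0.0
```

```bash
python3 - <<'E'
from h import *
c=shot('wrist','w2.png')
o=readout.get_obs();print(o['clock'],o['eef_pos'],o['tool_rot'],o['grip_width'],o['ft_force'])
print(proj(c,[.483,-.317,.02]),ray(c,320,200))
E
```

```text
1.25 [ 0.4887079  -0.3122283   0.19669697] [ 0.78992453  0.61320028  0.00150277 -0.00154399] -3.3724859766450096e-05 [ 2.5106654   0.45344453 -2.67500996]
[[312.35363633 176.1299265 ]] (array([ 0.50718803, -0.23565291,  0.34494592]), array([-0.06700926, -0.31983589, -0.94516739]))
```

View pics/w2.png

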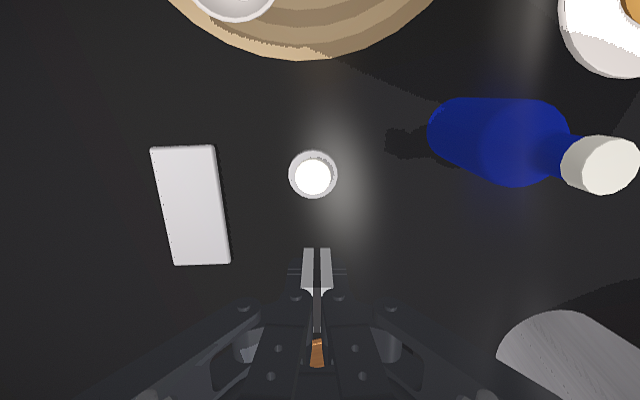

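The wrist view shows the cap at (313,177), against a prediction of (312,176), so the fix is good. Now descending.

Call:
jog_arm:
  motion:
    - {"x":0,"y":0,"z":0,"spin":0,"fingers":1}
    - {"x":0,"y":0,"z":40,"spin":0,"fingers":1}
    - {"x":0,"y":0,"z":80,"spin":0,"fingers":1}
    - {"x":0,"y":0,"z":115,"spin":0,"fingers":1}
    - {"x":0,"y":0,"z":145,"spin":0,"fingers":1}
    - {"x":0,"y":0,"z":160,"spin":0,"fingers":1}
    - {"x":0,"y":0,"z":160,"spin":0,"fingers":1}
    - {"x":0,"y":0,"z":160,"spin":0,"fingers":1}

```text
clock: 2.25
eef_pos: [0.4842, -0.3176, 0.0429]
tool_rot: [0.794, 0.608, 0.0, 0.001]
ft_force: [-0.9, 0.2, -0.1]
grip_width: -0.0
grasp_force: 0.0
```

Call:
jog_arm:
  motion:
    - {"x":0,"y":0,"z":5,"spin":0,"fingers":1}
    - {"x":0,"y":0,"z":10,"spin":0,"fingers":1}
    - {"x":0,"y":0,"z":14,"spin":0,"fingers":1}
    - {"x":0,"y":0,"z":18,"spin":0,"fingers":1}
    - {"x":0,"y":0,"z":20,"spin":0,"fingers":1}
    - {"x":0,"y":0,"z":20,"spin":0,"fingers":1}

```text
clock: 3.0
eef_pos: [0.4832, -0.3165, 0.0212]
tool_rot: [0.793, 0.609, -0.0, -0.0]
ft_force: [-0.6, 1.1, 0.9]
grip_width: 0.0
grasp_force: 0.9
```

Call:
jog_arm:
  motion:
    - {"x":0,"y":0,"z":2,"spin":0,"fingers":1}
    - {"x":0,"y":0,"z":4,"spin":0,"fingers":1}
    - {"x":0,"y":0,"z":4,"spin":0,"fingers":1}
    - {"x":0,"y":0,"z":4,"spin":0,"fingers":1}

```text
clock: 3.5
eef_pos: [0.4834, -0.3166, 0.0175]
tool_rot: [0.793, 0.609, 0.0, -0.0]
ft_force: [-1.4, 0.9, 4.5]
grip_width: -0.0001
grasp_force: 2.0
```

Call:
jog_arm:
  motion:
    - {"x":0,"y":0,"z":2,"spin":0,"fingers":1}
    - {"x":0,"y":0,"z":3,"spin":0,"fingers":1}
    - {"x":0,"y":0,"z":3,"spin":0,"fingers":1}
    - {"x":0,"y":0,"z":3,"spin":0,"fingers":1}

```text
clock: 4.0
eef_pos: [0.4835, -0.3166, 0.0159]
tool_rot: [0.793, 0.609, 0.0, 0.0]
ft_force: [-3.5, 2.0, 13.1]
grip_width: 0.0001
grasp_force: 6.9
```

Call:
jog_arm:
  motion:
    - {"x":0,"y":0,"z":-15,"spin":0,"fingers":1}
    - {"x":0,"y":0,"z":-50,"spin":0,"fingers":1}
    - {"x":0,"y":0,"z":-100,"spin":0,"fingers":1}
    - {"x":0,"y":0,"z":-150,"spin":0,"fingers":1}
    - {"x":0,"y":0,"z":-200,"spin":0,"fingers":1}
    - {"x":0,"y":0,"z":-230,"spin":0,"fingers":1}
    - {"x":0,"y":0,"z":-230,"spin":0,"fingers":1}
    - {"x":0,"y":0,"z":-230,"spin":0,"fingers":1}

```text
clock: 5.0
eef_pos: [0.4831, -0.3165, 0.243]
tool_rot: [0.793, 0.609, -0.0, -0.001]
ft_force: [0.5, 0.5, -0.2]
grip_width: -0.0002
grasp_force: 0.0
```

Call:
jog_arm:
  motion:
    - {"x":40,"y":-9,"z":0,"spin":0,"fingers":1}
    - {"x":95,"y":-21,"z":0,"spin":0,"fingers":1}
    - {"x":150,"y":-34,"z":0,"spin":0,"fingers":1}
    - {"x":205,"y":-46,"z":0,"spin":0,"fingers":1}
    - {"x":260,"y":-59,"z":0,"spin":0,"fingers":1}
    - {"x":315,"y":-71,"z":0,"spin":0,"fingers":1}
    - {"x":360,"y":-81,"z":0,"spin":0,"fingers":1}
    - {"x":390,"y":-88,"z":0,"spin":0,"fingers":1}

```text
clock: 6.0
eef_pos: [0.4981, 0.0848, 0.2421]
tool_rot: [0.793, 0.61, -0.002, -0.001]
ft_force: [0.5, 0.6, 1.4]
grip_width: 0.0
grasp_force: 0.0
```

Call:
jog_arm:
  motion:
    - {"x":0,"y":0,"z":0,"spin":0,"fingers":1}
    - {"x":0,"y":0,"z":0,"spin":0,"fingers":1}
    - {"x":0,"y":0,"z":0,"spin":0,"fingers":1}

```text
clock: 6.38
eef_pos: [0.4991, 0.0817, 0.2437]
tool_rot: [0.794, 0.608, -0.001, -0.0]
ft_force: [0.4, -0.6, -0.4]
grip_width: 0.0002
grasp_force: 0.0
```

```bash
python3 - <<'E'
from h import *
c=shot('wrist','w3.png')
o=readout.get_obs();print(o['clock'],o['eef_pos'],o['ft_force'])
print(proj(c,[.4993,.083,.063]),proj(c,[.484,.314,.158]))
E
```

```text
6.425 [0.49925783 0.08170366 0.24395545] [-0.46438182  0.26314633 -0.04164566]
[[316.54896621 174.75376167]] [[ 180.95551249 -168.50579622]]
```

View pics/w3.png

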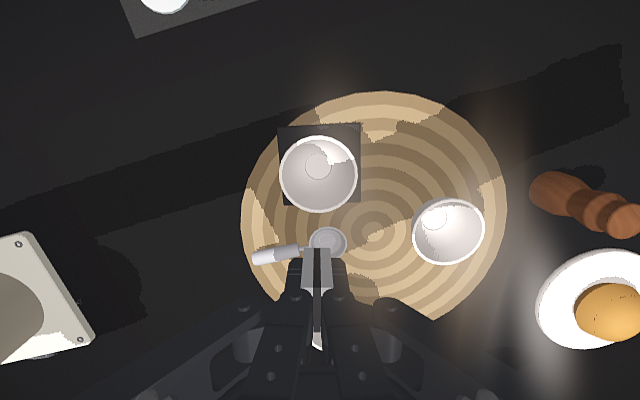

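The wrist view shows the saucer bowl's rim centre at about (318,174), against a predicted (317,175). I'll descend 145 mm to put the grasp point about 55 mm above the rim, and hold.

Call:
jog_arm:
  motion:
    - {"x":0,"y":0,"z":40,"spin":0,"fingers":1}
    - {"x":0,"y":0,"z":80,"spin":0,"fingers":1}
    - {"x":0,"y":0,"z":115,"spin":0,"fingers":1}
    - {"x":0,"y":0,"z":135,"spin":0,"fingers":1}
    - {"x":0,"y":0,"z":145,"spin":0,"fingers":1}
    - {"x":0,"y":0,"z":145,"spin":0,"fingers":1}
    - {"x":0,"y":0,"z":145,"spin":0,"fingers":1}
    - {"x":0,"y":0,"z":145,"spin":0,"fingers":1}

```text
clock: 7.42
eef_pos: [0.5002, 0.0829, 0.1003]
tool_rot: [0.793, 0.609, 0.001, 0.0]
ft_force: [0.3, 0.0, -0.0]
grip_width: -0.0002
grasp_force: 0.0
```

Call:
jog_arm:
  motion:
    - {"x":0,"y":0,"z":0,"spin":0,"fingers":1}
    - {"x":0,"y":0,"z":0,"spin":0,"fingers":1}
    - {"x":0,"y":0,"z":0,"spin":0,"fingers":1}
    - {"x":0,"y":0,"z":0,"spin":0,"fingers":1}
    - {"x":0,"y":0,"z":0,"spin":0,"fingers":1}
    - {"x":0,"y":0,"z":0,"spin":0,"fingers":1}
    - {"x":0,"y":0,"z":0,"spin":0,"fingers":1}
    - {"x":0,"y":0,"z":0,"spin":0,"fingers":1}

```text
clock: 8.43
eef_pos: [0.4994, 0.0828, 0.0993]
tool_rot: [0.793, 0.609, 0.0, -0.0]
ft_force: [0.2, -0.5, -0.2]
grip_width: -0.0003
grasp_force: 0.0
```

Call:
jog_arm:
  motion:
    - {"x":0,"y":0,"z":0,"spin":0,"fingers":1}
    - {"x":0,"y":0,"z":0,"spin":0,"fingers":1}
    - {"x":0,"y":0,"z":0,"spin":0,"fingers":1}
    - {"x":0,"y":0,"z":0,"spin":0,"fingers":1}
    - {"x":0,"y":0,"z":0,"spin":0,"fingers":1}
    - {"x":0,"y":0,"z":0,"spin":0,"fingers":1}
    - {"x":0,"y":0,"z":0,"spin":0,"fingers":1}
    - {"x":0,"y":0,"z":0,"spin":0,"fingers":1}

```text
clock: 9.43
eef_pos: [0.4994, 0.0828, 0.0993]
tool_rot: [0.793, 0.609, 0.0, 0.0]
ft_force: [-0.6, -0.3, -0.6]
grip_width: -0.0001
grasp_force: 0.0
```

Call:
jog_arm:
  motion:
    - {"x":0,"y":0,"z":0,"spin":0,"fingers":1}
    - {"x":0,"y":0,"z":-50,"spin":0,"fingers":1}
    - {"x":0,"y":0,"z":-100,"spin":0,"fingers":1}
    - {"x":0,"y":0,"z":-150,"spin":0,"fingers":1}
    - {"x":0,"y":0,"z":-190,"spin":0,"fingers":1}
    - {"x":0,"y":0,"z":-200,"spin":0,"fingers":1}
    - {"x":0,"y":0,"z":-200,"spin":0,"fingers":1}
    - {"x":0,"y":0,"z":-200,"spin":0,"fingers":1}

```text
clock: 10.42
eef_pos: [0.4985, 0.0827, 0.2973]
tool_rot: [0.793, 0.609, -0.002, -0.001]
ft_force: [-0.3, -0.8, 0.5]
grip_width: -0.0003
grasp_force: 0.0
```

Call:
jog_arm:
  motion:
    - {"x":35,"y":-12,"z":0,"spin":0,"fingers":1}
    - {"x":80,"y":-27,"z":0,"spin":0,"fingers":1}
    - {"x":125,"y":-42,"z":0,"spin":0,"fingers":1}
    - {"x":170,"y":-57,"z":0,"spin":0,"fingers":1}
    - {"x":205,"y":-69,"z":0,"spin":0,"fingers":1}
    - {"x":220,"y":-74,"z":0,"spin":0,"fingers":1}
    - {"x":220,"y":-74,"z":0,"spin":0,"fingers":1}
    - {"x":220,"y":-74,"z":0,"spin":0,"fingers":1}

```text
clock: 11.42
eef_pos: [0.4849, 0.3132, 0.2989]
tool_rot: [0.794, 0.608, -0.001, 0.0]
ft_force: [0.4, -0.6, 0.7]
grip_width: -0.0
grasp_force: 0.0
```

```bash
python3 - <<'E'
from h import *
c=shot('wrist','w4.png')
o=readout.get_obs();print(o['clock'],o['eef_pos'],o['ft_force'])
print(proj(c,[[.4844,.3142,.158]]))
E
```

```text
11.475 [0.4850663  0.31307473 0.29922343] [ 0.02720904 -0.80331256  0.17729406]
[[315.79205532 185.52551007]]
```

View pics/w4.png

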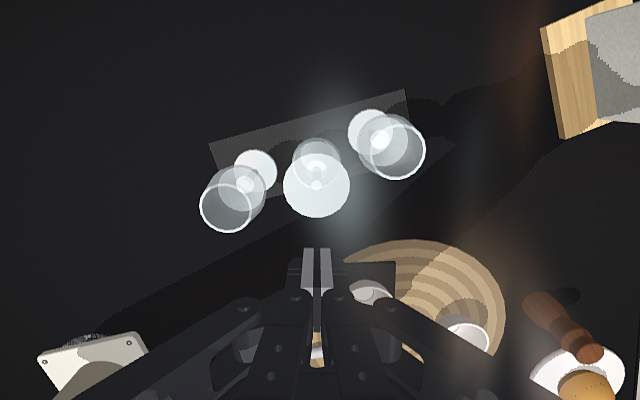

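The foot centre is at (316,185), matching the predicted (316,185.5). I'll descend 95 mm and hold.

Call:
jog_arm:
  motion:
    - {"x":0,"y":0,"z":25,"spin":0,"fingers":1}
    - {"x":0,"y":0,"z":50,"spin":0,"fingers":1}
    - {"x":0,"y":0,"z":75,"spin":0,"fingers":1}
    - {"x":0,"y":0,"z":90,"spin":0,"fingers":1}
    - {"x":0,"y":0,"z":95,"spin":0,"fingers":1}
    - {"x":0,"y":0,"z":95,"spin":0,"fingers":1}
    - {"x":0,"y":0,"z":95,"spin":0,"fingers":1}
    - {"x":0,"y":0,"z":95,"spin":0,"fingers":1}

```text
clock: 12.48
eef_pos: [0.4852, 0.3148, 0.2052]
tool_rot: [0.793, 0.609, 0.001, 0.0]
ft_force: [0.0, -0.1, -0.1]
grip_width: 0.0002
grasp_force: 0.0
```

Call:
jog_arm:
  motion:
    - {"x":0,"y":0,"z":0,"spin":0,"fingers":1}
    - {"x":0,"y":0,"z":0,"spin":0,"fingers":1}
    - {"x":0,"y":0,"z":0,"spin":0,"fingers":1}
    - {"x":0,"y":0,"z":0,"spin":0,"fingers":1}
    - {"x":0,"y":0,"z":0,"spin":0,"fingers":1}
    - {"x":0,"y":0,"z":0,"spin":0,"fingers":1}
    - {"x":0,"y":0,"z":0,"spin":0,"fingers":1}
    - {"x":0,"y":0,"z":0,"spin":0,"fingers":1}

```text
clock: 13.48
eef_pos: [0.4848, 0.3145, 0.2043]
tool_rot: [0.793, 0.609, 0.0, 0.0]
ft_force: [-0.2, 0.1, -0.4]
grip_width: 0.0002
grasp_force: 0.0
```

Call:
jog_arm:
  motion:
    - {"x":0,"y":0,"z":0,"spin":0,"fingers":1}
    - {"x":0,"y":0,"z":0,"spin":0,"fingers":1}
    - {"x":0,"y":0,"z":0,"spin":0,"fingers":1}
    - {"x":0,"y":0,"z":0,"spin":0,"fingers":1}
    - {"x":0,"y":0,"z":0,"spin":0,"fingers":1}
    - {"x":0,"y":0,"z":0,"spin":0,"fingers":1}
    - {"x":0,"y":0,"z":0,"spin":0,"fingers":1}
    - {"x":0,"y":0,"z":0,"spin":0,"fingers":1}

```text
clock: 14.48
eef_pos: [0.4848, 0.3145, 0.2043]
tool_rot: [0.793, 0.609, 0.0, -0.0]
ft_force: [0.6, -0.1, -0.2]
grip_width: -0.0001
grasp_force: 0.0
```

Call:
jog_arm:
  motion:
    - {"x":0,"y":0,"z":0,"spin":0,"fingers":1}
    - {"x":0,"y":0,"z":0,"spin":0,"fingers":1}
    - {"x":0,"y":0,"z":0,"spin":0,"fingers":1}
    - {"x":0,"y":0,"z":0,"spin":0,"fingers":1}

```text
clock: 14.98
eef_pos: [0.4848, 0.3145, 0.2043]
tool_rot: [0.793, 0.609, -0.0, -0.0]
ft_force: [-0.5, 0.9, -0.3]
grip_width: -0.0
grasp_force: 0.0
```

```bash
python3 -c "
from h import *
print(bot.job_done())"
```

```text
the job is handed in; nothing more can be done
None
```

I pressed the call button (pressed in until it stopped, at 13 N) and released it, then held over the saucer bowl and the upside-down glass for over two seconds each, and handed the job in at about 15 s still pointing at the glass; the hand-in returned no verdict.

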